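# Switch the ball sorter to the blue tray and feed the yellow ball

## Task

The seesaw gate of the ball sorter (the green trough) slopes down to the white tray. With a fingertip, press its raised end down by the orange tab until the gate has rocked right over and slopes down to the blue tray; then push the yellow ball off its seat into the trough, so that it rolls by itself into the blue tray and comes to rest there. Only press and push, do not pick anything up, and leave the red and black balls on their seats, the gate as you set it and everything else where it stands.

Things in the scene. Friction and masses are not known exactly. Their poses are not given: they have to be found in the camera images.
- sorter: Fixed plywood ball sorter on the table; place and yaw vary. Origin: middle of its underside. At yaw 0 its x points away from the robot, its y to the robot's left. Base x -103 to 63, y -290 to 290 mm, 12 mm thick. The green trough runs along y (x -29 to 29 mm) between a seat block on its -x side and a steel pivot bracket (x 32 to 40, y -20 to 20 mm, up to 87 mm); a tray at each end.
- middle_seat (a point): On the floor of the middle lane of the seat block, 105 mm above the table. Three lanes, open to the trough, at y = -65, 0, 65 mm of the sorter: 22 mm wide, between 3 mm strips; the floor leans 4 degrees back to the robot, so each ball rests against a 3 mm rear rim with its centre at x = -60 mm. The block spans x -95 to -31, y -105 to 105 mm; highest edge 111 mm, balls apart.
- gate (a joint): Tilt of the seesaw gate in rad, from -0.22 (stop: slopes fully down to the blue tray, +y) to +0.22 (stop: slopes fully down to the white tray, -y). Starts at 0.15 to 0.22. Friction pivot: it turns under about 1.5 N on a tab and stays wherever it is left, so press it all the way to its stop; a ball's weight does not move it.
- gate_mid (a point): Middle of the trough floor, on the pivot axis, 75 mm above the table; its axes tilt with the gate, y along the trough. The trough is 310 mm long, 50 mm wide inside, with a 14 mm lip on the seat block's side and a clear 55 mm high wall on the far side (x 25 to 29 mm).
- left_tab (a point): Middle of the top face of the orange press tab at the gate's blue-tray (+y) end, in the gate's frame at x 55, y 120, z 35 mm from gate_mid: a plate 46 mm (x) by 50 mm (y), 5 mm thick, outside the clear wall, which stands 20 mm above it along its inner edge. It tilts with the gate, is the raised one at the start and comes down about 50 mm, to about 83 mm above the table.
- right_tab (a point): The same at the white-tray (-y) end; the low one at the start.
- blue_tray (a point): Centre of the blue tray's floor, 17 mm above the table; the yellow ball must end in this tray. The tray spans y 135 to 280 mm, x -55 to 55 mm of the sorter, walls up to 70 mm.
- white_tray (a point): Centre of the white tray's floor, 17 mm above the table; same size as the blue one, at the -y end; two loose white balls lie in it.
- ball_yellow_center (a point): Centre of the yellow wooden ball, 40 mm diameter, 22 to 36 g, smooth, in any of the three lanes, 125 mm above the table. A push under 1 N in sorter +x, from the robot's side, moves it up its lane; after 30 mm its centre passes the block's edge and it drops into the trough.
- ball_red_center (a point): Centre of the red ball, same size, in another seat, 65 or 130 mm from its neighbours.
- ball_black_center (a point): Centre of the black ball, same size, in another seat.
- paint_bottle: Black paint bottle, 60 mm diameter, 120 mm high, upright on the table beyond the sorter; origin at the centre of its underside.
- white_jar: White jar, 64 mm diameter, 85 mm high, upright beyond the sorter; origin at the centre of its underside.
- bowl: White bowl, 110 mm diameter, 50 mm high, beyond the sorter; origin at the centre of its underside.
- red_tub: Small red tub, 54 mm diameter, 70 mm high, on the robot's side of the white tray; origin at the centre of its underside.
- tin_lid: Aluminium tin lid lying on the table on the robot's side of the blue tray, 60 mm diameter, 12 mm high; origin at the centre of its underside.
- white_ball0_center (a point): Centre of a loose white ball, 40 mm diameter, already in the white tray.
- white_ball1_center (a point): Centre of the other white ball in the white tray.
- ball_yellow: The yellow ball as a body; its origin lies on its surface and turns as it rolls, so use point ball_yellow_center for its place.

How it is judged:
On the way, in this order (a step that is already met when the one before it is completed fails the run):
1. the gate has rocked over to slope down to the blue tray while all three balls still sit on their seats (value of joint gate below -0.17 rad and distance of each of ball_yellow_center, ball_red_center, ball_black_center from where it was at the start of the episode below 0.012 m), for 0.2 s.
2. the yellow ball is in the trough (x of ball_yellow_center in the frame of gate_mid between -0.035 and 0.035 m and y of ball_yellow_center in the frame of gate_mid between -0.15 and 0.15 m and z of ball_yellow_center in the frame of gate_mid between 0.005 and 0.04 m), for 0.05 s.
3. the yellow ball has rolled into the blue tray (x of ball_yellow_center in the frame of sorter between -0.052 and 0.052 m and y of ball_yellow_center in the frame of sorter between 0.135 and 0.28 m and z of ball_yellow_center in the frame of sorter between 0.03 and 0.06 m), for 0.2 s.
At the end, for the whole second after the job is handed in: The yellow ball rests (under 0.05 m/s) in the blue tray, the gate slopes down to the blue tray (joint below -0.17 rad), and the red and black balls are within 12 mm of where they sat (all of step 3 and value of joint gate below -0.17 rad and linear speed of ball_yellow below 0.05 m/s and distance of each of ball_red_center, ball_black_center from where it was at the start of the episode below 0.012 m); the robot touches nothing.
It fails at once if the yellow ball is lifted more than 20 mm above its seat (height (world z) of ball_yellow_center above 0.145 m).
It fails at once if the fingers carry or push the yellow ball out towards or in a tray instead of letting it roll (contact force between the fingers and ball_yellow above 0.3 N and (y of ball_yellow_center in the frame of sorter above 0.115 m or y of ball_yellow_center in the frame of sorter below -0.115 m)).
It fails at once if the red or black ball is pushed off its seat (distance of any of ball_red_center, ball_black_center from where it was at the start of the episode above 0.012 m).
It fails at once if another thing on the table is shifted by more than 25 mm (a white ball by more than 40 mm) (distance of any of paint_bottle, white_jar, bowl, red_tub, tin_lid from where it was at the start of the episode above 0.025 m or distance of any of white_ball0_center, white_ball1_center from where it was at the start of the episode above 0.04 m).
It also fails if it takes over 45 s, if anything falls off the work surface, if the arm or the gripper's body presses on something with over 40 N, if the wrist force passes 120 N, or if a joint passes its speed limit or range.

## Robot

A 6-joint arm with a two-finger parallel gripper is mounted at the origin on the work surface. World frame = base frame: x ahead of the robot, y to its left, z up, the work surface at z = 0. Lengths are in m, angles in rad, forces in N, time in s.
With the tool pointing down it reaches from about 0.275 to 0.85 m from the base axis. Payload 19 kg.
Tool frame: the origin (TCP) lies on the mounting face of the last link; the fingertips stand 173 mm ahead of it and the grasp point (between the pads) lies 155 mm ahead of it (arm.hold_point_z is the distance from the TCP to the grasp point, in m); y points along the fingers, x is the direction in which the jaws open and shut, and the axes are right-handed (so a half turn about y gives the same grasp; the last joint's range is limited). The gripper opens to 85 mm and grips with 20 to 120 N. Pads are 22 mm wide; open, the fingers measure 114 mm over their backs; the gripper's body (76 mm by 85 mm) begins 54 mm behind the grasp point. The pads swing forward as they close: fully open they stand 13 mm farther back than shut.
Start: joints at [-1.437, 0.15, 1.437, -0, 1.554, -0.134], TCP at [0.152, -0.554, 0.405] pointing down, gripper open.
Joint ranges: [-2.8, 2.8], [-0.68, 2.1], [0.12, 2.68], [-1.39, 4.53], [0.16, 2.79], [-2.81, 2.81]. Speed limits (rad/s): [1.89, 1.89, 2.22, 3.01, 3.01, 3.01].

## Interface

Orientations are given as a unit quaternion [x, y, z, w].
In Python, from cell import arm gives the robot as it stands.
- The arm moves only by the tool arm_command, never from a script. Its argument "motion" is a list of rows, each an object with "offset": the shift along the tool's x, y, z in m, a list of three; "rotation": the turn, a rotation vector about the tool's x, y, z in rad, a list of three; "claw": the opening, from 0 (shut) to 1 (fully open). A call has 1 to 12 rows; each row shifts and turns the commanded pose from where the row before left it, along the tool's axes as they then stand; what a row does not reach is not made up. A row lasts 1/8 s, in which the tool goes at most 62.5 mm and 10.7 degrees, less where a joint would pass 70% of its speed; a pose out of reach is approached as far as the arm can. A call with a gripper value outside its range is refused whole. The fingers move at their own pace and stop on an object; "newtons" is the grip in N (left out, the last holds). Time passes only in rows, so rows that do not move let the fingers close. It gives the time, the measured TCP pose, the force and the opening at its end, in the units of the state.
- arm.observe(): the state, without advancing time (a new reading comes with each control period).
- arm.get_image(name): name is "scene" or "top" or "wrist"; returns (picture, depth): 384x512x3 uint8, red, green, blue; 384x512 float32, m along the optical axis (not along the pixel's ray), 0 where there is no reading.
- arm.calibration(name): a dict with "vfov" (degrees; the focal length in pixels is half the picture's height over the tangent of half this angle, whatever the lens; pixels are square), "cx", "cy" (the principal point, pixels), "k1" (the pictures are not rectified: a ray, as slopes to the right and down, at radius r is drawn at 1 + k1 r^2 times it, then the intrinsics apply), "extrinsics" (4x4, takes a point from camera to world coordinates). Camera axes: x right, y up, looking along -z (the intrinsics and any distortion apply to the point x, -y, -z); pixel columns grow to the right and rows downward; lengths in m; the calibration is good to about 2 mm. A picture is of the moment at which its call begins: read the wrist's pose just before it. calibration takes no time and is no camera call; for the wrist camera it gives the pose at the moment of the call.
- arm.close_job(): hands the job in, once; it reports no verdict.
The state is a dict: "time_s": time; "qpos": joint angles; "dq": joint speeds; "joint_efforts": joint torques, N m; "eef_pos": TCP position; "eef_rot": TCP orientation; "wrist_force": force on the tool from outside, world axes, zero at the start; "wrist_torque": the same for the moment, N m; "grip_width": finger opening in m.
Only numpy, scipy, OpenCV 4.12 (cv2) and the standard library are available. Lean on these libraries where they do the work, as an engineer would, in place of code of your own. Each camera call takes 0.05 s, during which the arm holds its last target. There are 200 camera calls.

## Working session

There is one attempt and no reset: what is moved stays moved. The work goes in short steps, Python scripts to look and compute and a tool call to move; the robot and the scene stay as the last step left them, time stands still between calls to the robot, and variables do not carry over. Pictures are saved under pics/ and viewed, about 8 in all and at most 12, crops included, and the job is handed in when it is done.

Besides the shell and the picture viewer there is one more tool, called after "Request:" as a command line: name --argument value ..., lists and objects as JSON in quotes. arm_command: Moves the arm, as the interface text tells. Its arguments: {"type":"object","properties":{"motion":{"type":"array"},"newtons":{"type":"number"}},"required":["motion"]}

```bash
mkdir -p pics; ls; python3 - <<'E'
from cell import arm
import cv2,numpy as np
s=arm.observe(); print(s)
for n in("top","scene"):
    im,d=arm.get_image(n); np.savez(f"{n}0.npz",im=im,d=d)
    cv2.imwrite(f"pics/{n}0.png",im[:,:,::-1]); print(n,arm.calibration(n))
E
```

```text
pics
{'time_s': 0.0, 'qpos': array([-1.43701270e+00,  1.50950278e-01,  1.43801922e+00,  8.09958384e-06,
        1.55379387e+00, -1.34003067e-01]), 'dq': array([ 6.93569916e-04,  5.09946284e-04, -6.68786214e-05, -6.73645061e-04,
        3.41869159e-04, -5.83518963e-05]), 'joint_efforts': array([-9.96459858e-04, -7.13061333e+01, -5.70868850e+01, -5.32635841e-05,
        9.04706132e-03, -7.10884160e-05]), 'eef_pos': array([ 0.15211832, -0.55446929,  0.40410156]), 'eef_rot': array([-0.56197679,  0.4290686 , -0.42848735,  0.56256627]), 'wrist_force': array([-0.61169914,  0.28034517,  0.00997742]), 'wrist_torque': array([-0.01121727,  0.02616935,  0.06894243]), 'grip_width': 0.08567645465012373}
top {'vfov': 50.3525670269633, 'cx': 259.7821248833371, 'cy': 190.86830693561606, 'k1': -0.14640498133098245, 'extrinsics': array([[-2.85288150e-02,  9.97987476e-01, -5.66313029e-02,
         4.86458970e-01],
       [-9.98895272e-01, -3.05794987e-02, -3.56809426e-02,
        -2.38292982e-04],
       [-3.73408907e-02,  5.55508058e-02,  9.97757368e-01,
         9.49872226e-01],
       [ 0.00000000e+00,  0.00000000e+00,  0.00000000e+00,
         1.00000000e+00]])}
scene {'vfov': 43.254329724937506, 'cx': 250.6082934197651, 'cy': 191.75110283914537, 'k1': -0.10257824458465462, 'extrinsics': array([[ 0.87647494, -0.36474067,  0.31425455,  0.95011169],
       [ 0.48136458,  0.67600859, -0.55794312, -0.65246414],
       [-0.00893423,  0.64029417,  0.76807783,  1.03182583],
       [ 0.        ,  0.        ,  0.        ,  1.        ]])}
```

View pics/top0.png

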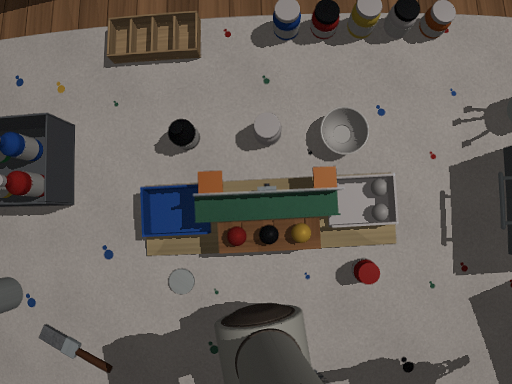

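View pics/scene0.png

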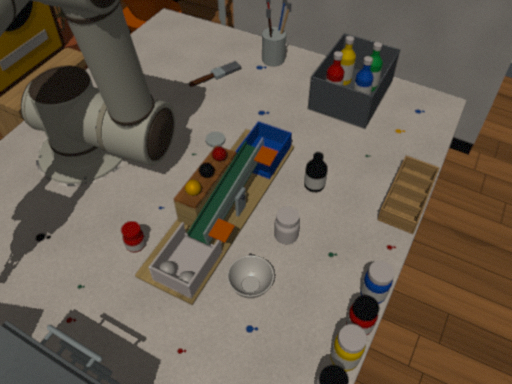

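The top view shows the blue tray at left (180,210), the raised left tab at (210,182) and the low right tab at (325,178). Red, black and yellow balls are at (236,236), (269,234) and (301,232), so yellow is in the y = -65 lane. The bottle is at (182,133) and the jar at (267,130), both beyond the sorter. The scene view agrees.

```bash
cat > h.py <<'E'
import numpy as np,cv2
from cell import arm
from scipy.spatial.transform import Rotation as R
def ray(n,u,v,c=None):
    c=c or arm.calibration(n); f=192/np.tan(np.radians(c["vfov"])/2)
    p=cv2.undistortPoints(np.array([[[u,v]]],float),np.array([[f,0,c["cx"]],[0,f,c["cy"]],[0,0,1]]),np.array([c["k1"],0,0,0]),None,None,None)[0,0] if 0 else None
    q=np.array([(u-c["cx"])/f,(v-c["cy"])/f]); s=q.copy()
    for _ in range(20): s=q/(1+c["k1"]*(s@s))
    E=np.array(c["extrinsics"]); return E[:3,3],E[:3,:3]@np.array([s[0],-s[1],-1])
def onz(n,u,v,z,c=None):
    o,d=ray(n,u,v,c); return o+d*(z-o[2])/d[2]
def atd(n,u,v,D,c=None):
    o,d=ray(n,u,v,c); return o+d*D
def blobs(im,lo,hi,box,amin=60):
    m=cv2.inRange(cv2.cvtColor(im,cv2.COLOR_RGB2HSV),np.array(lo),np.array(hi))
    k=np.zeros_like(m); k[box[1]:box[3],box[0]:box[2]]=1; m*=k
    n,l,s,c=cv2.connectedComponentsWithStats(m)
    return [(s[i],c[i],l==i) for i in range(1,n) if s[i,4]>=amin]
def sorter_fit(pts,loc):
    """2D rigid fit loc->world"""
    P=np.array(pts)[:,:2];L=np.array(loc)[:,:2];p=P-P.mean(0);l=L-L.mean(0)
    a=np.arctan2((l[:,0]*p[:,1]-l[:,1]*p[:,0]).sum(),(l*p).sum())
    M=np.array([[np.cos(a),-np.sin(a)],[np.sin(a),np.cos(a)]])
    t=P.mean(0)-M@L.mean(0); return a,t,np.linalg.norm((M@L.T).T+t-P,axis=1)
E
sed -i '/undistortPoints/d' h.py
python3 - <<'E'
from h import *
T=np.load("top0.npz");im,d=T["im"],T["d"]
S=np.load("scene0.npz");im2,d2=S["im"],S["d"]
for n,i,D,bx in(("top",im,d,(130,160,400,260)),("scene",im2,d2,(140,120,300,300))):
  for nm,lo,hi in(("orange",(5,150,120),(14,255,255)),("yellow",(18,150,80),(32,255,255)),("red",(0,150,60),(4,255,255)),("red2",(174,150,60),(180,255,255)),("black",(0,0,0),(180,255,35)),):
    for s,c,m in blobs(i,lo,hi,bx):
        dm=np.median(D[m]); print(n,nm,s,c.round(1),"depthpt",atd(n,*c,dm).round(4),"bb-center z.125",onz(n,s[0]+(s[2]-1)/2,s[1]+(s[3]-1)/2,.125).round(4))
E
```

```text
top orange [313 167  24  21 439] [324.4 176.7] depthpt [ 0.5607 -0.1064  0.0928] bb-center z.125 [ 0.5574 -0.1025  0.125 ]
top orange [198 171  25  22 490] [209.9 181.6] depthpt [0.5552 0.1301 0.128 ] bb-center z.125 [0.5555 0.1303 0.125 ]
top yellow [294 223  17  20 260] [302.  232.3] depthpt [ 0.4481 -0.0522  0.1414] bb-center z.125 [ 0.4469 -0.0533  0.125 ]
top red [229 227  17  18 234] [237.3 235.5] depthpt [0.4452 0.0758 0.1415] bb-center z.125 [0.4444 0.0779 0.125 ]
top black [195 191 140  10 440] [263.  195.3] depthpt [0.5262 0.0243 0.0771] bb-center z.125 [0.5236 0.02   0.125 ]
top black [259 225  19  19 294] [268.  234.3] depthpt [0.446  0.015  0.1406] bb-center z.125 [0.4458 0.0152 0.125 ]
scene orange [255 147  22  18 247] [265.3 155.3] depthpt [0.5547 0.1299 0.1282] bb-center z.125 [0.5541 0.1323 0.125 ]
scene orange [209 219  25  23 341] [221.1 229.7] depthpt [ 0.5606 -0.1063  0.0924] bb-center z.125 [ 0.5743 -0.1259  0.125 ]
scene yellow [185 179  15  17 203] [192.1 187. ] depthpt [ 0.4512 -0.0564  0.1363] bb-center z.125 [ 0.4446 -0.049   0.125 ]
scene red [213 147  13  14 123] [218.8 153. ] depthpt [0.4494 0.0723 0.1377] bb-center z.125 [0.4437 0.0812 0.125 ]
scene black [148 120  26  41 564] [161.8 140. ] depthpt [0.3064 0.0247 0.1596] bb-center z.125 [0.2777 0.0501 0.125 ]
scene black [199 163  16  15 164] [206.5 170. ] depthpt [0.4521 0.0081 0.136 ] bb-center z.125 [0.4459 0.0161 0.125 ]
```

```bash
cat > q.py <<'E'
from h import *
pts=[[.5551,.1300],[.5607,-.1064],[.4474,-.0528],[.4448,.0770],[.4459,.0151]]
loc=[[.055,.1135],[.055,-.1239],[-.060,-.065],[-.060,.065],[-.060,0]]
yaw,t,res=sorter_fit(pts,loc)
M=np.array([[np.cos(yaw),-np.sin(yaw)],[np.sin(yaw),np.cos(yaw)]])
W=lambda x,y:M@[x,y]+t
def tip():
    s=arm.observe();Q=R.from_quat(s["eef_rot"]).as_matrix();return s,Q,s["eef_pos"]+Q[:,1]*.173
def to(x,y,z):
    """tool-frame offset that brings the fingertip to sorter x,y and height z"""
    s,Q,p=tip();g=np.r_[W(x,y),z]
    zz=Q[:,2];dy=yaw-np.arctan2(zz[1],zz[0])
    print("t",s["time_s"],"tip",p.round(4),"sorter",(M.T@(p[:2]-t)).round(4),"goal",g.round(4),"tooloff",(Q.T@(g-p)).round(4),"yawerr",dy.round(4),"tilt",Q[:,1].round(3))
E
python3 - <<'E'
from q import *
print(yaw,t,res)
to(.058,.114,.150)
T=np.load("top0.npz")
for u,v,z in((182,133,.12),(267,130,.085),(344,132,.05)):print((M.T@(onz("top",u,v,z)[:2]-t)).round(3))
s,Q,p=tip();print(Q.round(3))
E
```

```text
0.026029539229747642 [0.50472112 0.01502367] [0.00165058 0.00244257 0.00160737 0.00226655 0.00200625]
t 0.1 tip [ 0.1521 -0.5543  0.2312] sorter [-0.3673 -0.56  ] goal [0.5597 0.1305 0.15  ] tooloff [-0.5524  0.0818  0.5743] yawerr -0.2418 tilt [-0.     0.001 -1.   ]
[0.159 0.169]
[ 0.161 -0.008]
[ 0.154 -0.179]
[[ 0.265 -0.     0.964]
 [-0.964  0.001  0.265]
 [-0.001 -1.     0.   ]]
```

Request:
arm_command --motion '[{"offset": [0,0,0],"rotation": [0,0.121,0],"claw": 0},{"offset": [0,0,0],"rotation": [0,0.121,0],"claw": 0},{"offset": [-0.042,0,0.0266],"rotation": [0,0,0],"claw": 0},{"offset": [-0.042,0,0.0266],"rotation": [0,0,0],"claw": 0},{"offset": [-0.042,0,0.0266],"rotation": [0,0,0],"claw": 0},{"offset": [-0.042,0,0.0266],"rotation": [0,0,0],"claw": 0},{"offset": [-0.042,0,0.0266],"rotation": [0,0,0],"claw": 0},{"offset": [-0.042,0,0.0266],"rotation": [0,0,0],"claw": 0},{"offset": [-0.042,0,0.0266],"rotation": [0,0,0],"claw": 0},{"offset": [-0.042,0,0.0266],"rotation": [0,0,0],"claw": 0},{"offset": [-0.042,0,0.0266],"rotation": [0,0,0],"claw": 0},{"offset": [-0.042,0,0.0266],"rotation": [0,0,0],"claw": 0}]' --newtons 40

```text
time_s: 1.6
eef_pos: [0.4077, -0.1262, 0.4047]
eef_rot: [-0.506, 0.494, -0.494, 0.506]
wrist_force: [1.1, -0.1, -0.2]
grip_width: -0.0
```

```bash
python3 -c "
from q import *
to(.058,.114,.150)"
```

```text
t 1.6 tip [ 0.4077 -0.1262  0.2317] sorter [-0.1007 -0.1386] goal [0.5597 0.1305 0.15  ] tooloff [-0.2527  0.0817  0.1586] yawerr 0.0003 tilt [ 0.  0. -1.]
```

Request:
arm_command --motion '[{"offset": [-0.036,0,0.0226],"rotation": [0,0,0],"claw": 0},{"offset": [-0.036,0,0.0226],"rotation": [0,0,0],"claw": 0},{"offset": [-0.036,0,0.0226],"rotation": [0,0,0],"claw": 0},{"offset": [-0.036,0,0.0226],"rotation": [0,0,0],"claw": 0},{"offset": [-0.036,0,0.0226],"rotation": [0,0,0],"claw": 0},{"offset": [-0.036,0,0.0226],"rotation": [0,0,0],"claw": 0},{"offset": [-0.036,0,0.0226],"rotation": [0,0,0],"claw": 0},{"offset": [0,0.025,0],"rotation": [0,0,0],"claw": 0},{"offset": [0,0.025,0],"rotation": [0,0,0],"claw": 0},{"offset": [0,0.025,0],"rotation": [0,0,0],"claw": 0},{"offset": [0,0,0],"rotation": [0,0,0],"claw": 0}]'

```text
time_s: 2.98
eef_pos: [0.5585, 0.1282, 0.328]
eef_rot: [0.507, -0.494, 0.493, -0.505]
wrist_force: [-0.1, 0.2, 1.9]
grip_width: 0.0002
```

```bash
python3 - <<'E'
from q import *
to(.058,.118,.083)
c=arm.calibration("wrist")
im,d=arm.get_image("top");im2,_=arm.get_image("scene");
cv2.imwrite("pics/a1.png",np.hstack([cv2.resize(im[150:260,130:280],None,fx=3,fy=3),cv2.resize(im2[110:220,160:270],None,fx=3,fy=3)])[:,:,::-1])
E
```

```text
t 2.975 tip [0.5579 0.1282 0.155 ] sorter [0.0561 0.1117] goal [0.5596 0.1345 0.083 ] tooloff [-0.0063  0.072   0.0021] yawerr 0.0002 tilt [-0.004 -0.    -1.   ]
```

View pics/a1.png

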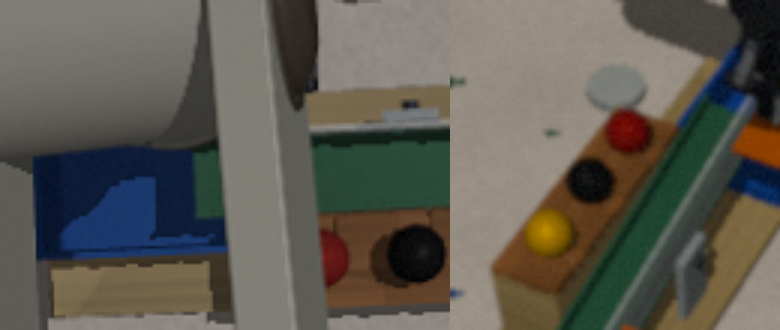

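```bash
python3 - <<'E'
from q import *
to(.058,.118,.083); print(arm.observe()["wrist_force"])
im2,_=arm.get_image("scene");
cv2.imwrite("pics/a2.png",cv2.resize(im2[70:230,190:360],None,fx=3.5,fy=3.5,interpolation=cv2.INTER_CUBIC)[:,:,::-1])
E
```

```text
t 3.075 tip [0.559  0.1282 0.1574] sorter [0.0572 0.1117] goal [0.5596 0.1345 0.083 ] tooloff [-0.0062  0.0744  0.0007] yawerr 0.0003 tilt [ 0.  0. -1.]
[-0.61821865  0.5349352   0.95027238]
```

View pics/a2.png

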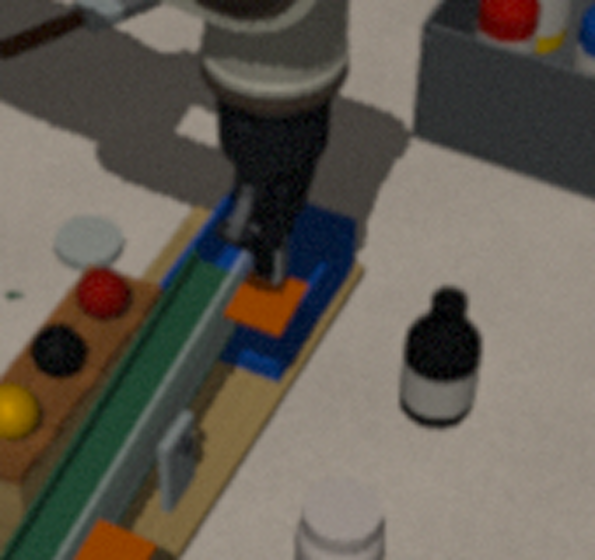

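The closed fingertip at (265,280) hangs above the orange tab at (265,303), clear of the wall. I'll press down now.

Request:
arm_command --motion '[{"offset": [-0.002,0.009,0],"rotation": [0,0,0],"claw": 0},{"offset": [-0.002,0.009,0],"rotation": [0,0,0],"claw": 0},{"offset": [-0.002,0.009,0],"rotation": [0,0,0],"claw": 0},{"offset": [0,0.008,0],"rotation": [0,0,0],"claw": 0},{"offset": [0,0.008,0],"rotation": [0,0,0],"claw": 0},{"offset": [0,0.008,0],"rotation": [0,0,0],"claw": 0},{"offset": [0,0.007,0],"rotation": [0,0,0],"claw": 0},{"offset": [0,0.006,0],"rotation": [0,0,0],"claw": 0},{"offset": [0,0,0],"rotation": [0,0,0],"claw": 0}]'

```text
time_s: 4.25
eef_pos: [0.5586, 0.1341, 0.2652]
eef_rot: [0.507, -0.494, 0.493, -0.506]
wrist_force: [-0.0, 0.5, 0.6]
grip_width: 0.0001
```

```bash
python3 -c "
from q import *
to(.058,.118,.083);print(arm.observe()['wrist_force'])"
```

```text
t 4.25 tip [0.5584 0.1341 0.0922] sorter [0.0568 0.1176] goal [0.5596 0.1345 0.083 ] tooloff [-0.0004  0.0092  0.0012] yawerr 0.0003 tilt [-0.001 -0.    -1.   ]
[-0.03666183  0.47377204  0.56247868]
```

Request:
arm_command --motion '[{"offset": [0,0.003,0],"rotation": [0,0,0],"claw": 0},{"offset": [0,0.003,0],"rotation": [0,0,0],"claw": 0},{"offset": [0,0.003,0],"rotation": [0,0,0],"claw": 0},{"offset": [0,0,0],"rotation": [0,0,0],"claw": 0}]'

```text
time_s: 4.75
eef_pos: [0.5588, 0.1343, 0.2587]
eef_rot: [-0.506, 0.493, -0.494, 0.507]
wrist_force: [-10.0, 0.2, 26.9]
grip_width: -0.0002
```

```bash
python3 -c "
from q import *
to(.058,.118,.083);print(arm.observe()['wrist_force'])"
```

```text
t 4.75 tip [0.5591 0.1343 0.0857] sorter [0.0574 0.1179] goal [0.5596 0.1345 0.083 ] tooloff [-0.0001  0.0027  0.0006] yawerr 0.0001 tilt [ 0.002  0.    -1.   ]
[-9.9666088   0.16128016 26.90014247]
```

Request:
arm_command --motion '[{"offset": [0,-0.015,0],"rotation": [0,0,0],"claw": 0},{"offset": [0,-0.035,0],"rotation": [0,0,0],"claw": 0},{"offset": [0,-0.035,0],"rotation": [0,0,0],"claw": 0},{"offset": [0,-0.035,0],"rotation": [0,0,0],"claw": 0},{"offset": [0.03,0,-0.029],"rotation": [0,0,0],"claw": 0},{"offset": [0.03,0,-0.029],"rotation": [0,0,0],"claw": 0},{"offset": [0.03,0,-0.029],"rotation": [0,0,0],"claw": 0},{"offset": [0.03,0,-0.029],"rotation": [0,0,0],"claw": 0},{"offset": [0.03,0,-0.029],"rotation": [0,0,0],"claw": 0},{"offset": [0.03,0,-0.029],"rotation": [0,0,0],"claw": 0},{"offset": [0,0,0],"rotation": [0,0,0],"claw": 0}]'

```text
time_s: 6.12
eef_pos: [0.3881, -0.0515, 0.3772]
eef_rot: [-0.506, 0.494, -0.495, 0.506]
wrist_force: [1.1, 0.7, 0.4]
grip_width: 0.0002
```

```bash
python3 - <<'E'
from q import *
to(-.115,-.065,.120); print(arm.observe()["wrist_force"])
for n,bx in(("top",(130,160,400,260)),("scene",(140,120,300,300))):
  i,D=arm.get_image(n)
  for s,c,m in blobs(i,(5,150,100),(14,255,255),bx)+blobs(i,(18,150,80),(32,255,255),bx): print(n,s,atd(n,*c,np.median(D[m])).round(4))
cv2.imwrite("pics/a3.png",cv2.resize(i[90:280,130:340],None,fx=3,fy=3,interpolation=cv2.INTER_CUBIC)[:,:,::-1])
E
```

```text
t 6.125 tip [ 0.3883 -0.0516  0.2042] sorter [-0.1181 -0.0636] goal [ 0.3915 -0.0529  0.12  ] tooloff [0.0014 0.0842 0.003 ] yawerr 0.003 tilt [ 0.001 -0.001 -1.   ]
[1.11110316 0.73677199 0.40494931]
top [308 164  26  23 521] [ 0.5601 -0.0932  0.1365]
top [198 173  22  22 417] [0.5546 0.1401 0.0844]
top [294 223  17  20 272] [ 0.4482 -0.052   0.1411]
scene [256 158  22  14 186] [0.5546 0.1384 0.0848]
scene [210 206  26  20 295] [ 0.5605 -0.0942  0.1366]
scene [185 179  16  17 200] [ 0.4518 -0.057   0.1368]
```

View pics/a3.png

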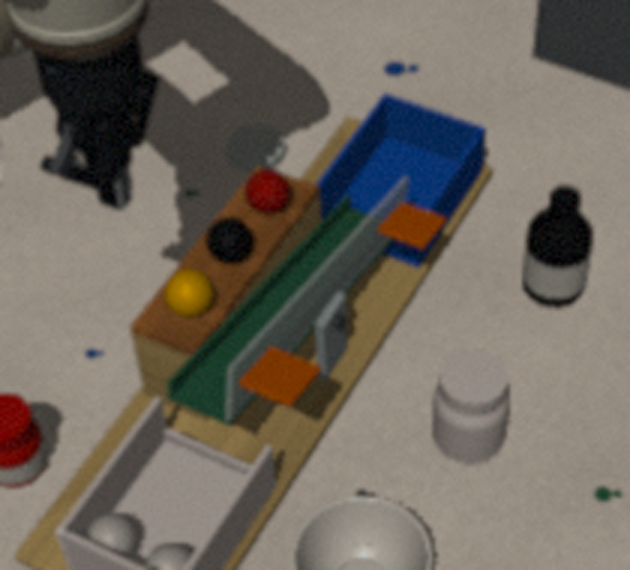

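The gate tilt works out to about -0.219 rad, which is its stop. All three balls are still seated: red at (268,190), black at (230,240) and yellow at (190,292). Next I'll lower behind the yellow ball and push it.

Request:
arm_command --motion '[{"offset": [0.0015,0.028,0],"rotation": [0,0,0],"claw": 0},{"offset": [0,0.028,0],"rotation": [0,0,0],"claw": 0},{"offset": [0,0.028,0],"rotation": [0,0,0],"claw": 0},{"offset": [0,0,0],"rotation": [0,0,0],"claw": 0},{"offset": [0,0,0.01],"rotation": [0,0,0],"claw": 0},{"offset": [0,0,0.01],"rotation": [0,0,0],"claw": 0}]'

```text
time_s: 6.98
eef_pos: [0.4106, -0.0511, 0.2939]
eef_rot: [-0.506, 0.493, -0.494, 0.507]
wrist_force: [0.6, -1.0, 0.1]
grip_width: -0.0002
```

```bash
python3 - <<'E'
from q import *
to(-.055,-.065,.120); print(arm.observe()["wrist_force"])
i,D=arm.get_image("scene")
cv2.imwrite("pics/a4.png",cv2.resize(i[110:230,140:270],None,fx=4,fy=4,interpolation=cv2.INTER_CUBIC)[:,:,::-1])
E
```

```text
t 6.975 tip [ 0.411  -0.0512  0.1209] sorter [-0.0955 -0.0637] goal [ 0.4514 -0.0514  0.12  ] tooloff [0.0013 0.001  0.0405] yawerr -0.0 tilt [ 0.002 -0.    -1.   ]
[ 0.63071422 -0.96749122  0.05020003]
```

View pics/a4.png

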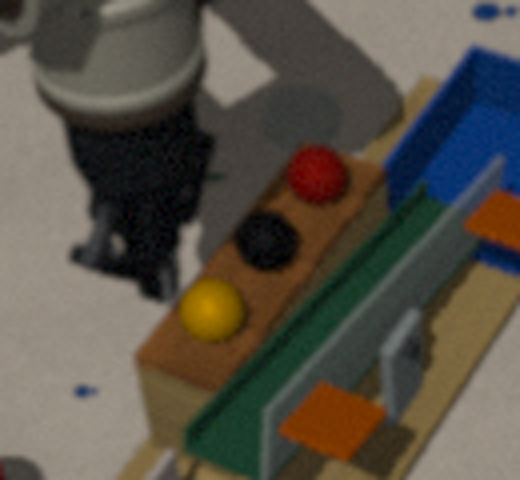

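The fingertip at (155,290) is just behind the yellow ball at (212,310), lined up along its lane. I'll push slowly.

Request:
arm_command --motion '[{"offset": [0.001,0,0.005],"rotation": [0,0,0],"claw": 0},{"offset": [0,0,0.005],"rotation": [0,0,0],"claw": 0},{"offset": [0,0,0.005],"rotation": [0,0,0],"claw": 0},{"offset": [0,0,0.005],"rotation": [0,0,0],"claw": 0},{"offset": [0,0,0.005],"rotation": [0,0,0],"claw": 0},{"offset": [0,0,0.005],"rotation": [0,0,0],"claw": 0},{"offset": [0,0,0.005],"rotation": [0,0,0],"claw": 0},{"offset": [0,0,0.004],"rotation": [0,0,0],"claw": 0},{"offset": [0,0,0],"rotation": [0,0,0],"claw": 0}]'

```text
time_s: 8.15
eef_pos: [0.4486, -0.0512, 0.2926]
eef_rot: [-0.506, 0.494, -0.493, 0.506]
wrist_force: [-0.8, 0.3, 0.0]
grip_width: -0.0001
```

```bash
python3 - <<'E'
from q import *
to(-.055,-.065,.120); print(arm.observe()["wrist_force"])
i,D=arm.get_image("scene")
for s,c,m in blobs(i,(18,150,80),(32,255,255),(140,100,320,300),40):print(s,c,atd("scene",*c,np.median(D[m])))
cv2.imwrite("pics/a5.png",cv2.resize(i[90:230,140:310],None,fx=4,fy=4,interpolation=cv2.INTER_CUBIC)[:,:,::-1])
E
```

```text
t 8.15 tip [ 0.4486 -0.0511  0.1196] sorter [-0.0578 -0.0647] goal [ 0.4514 -0.0514  0.12  ] tooloff [ 0.0003 -0.0004  0.0028] yawerr 0.0001 tilt [-0.  0. -1.]
[-0.76770214  0.26137631  0.02650492]
[208 191  14  14 124] [213.70967742 196.92741935] [ 0.50704383 -0.04865588  0.12232452]
```

View pics/a5.png

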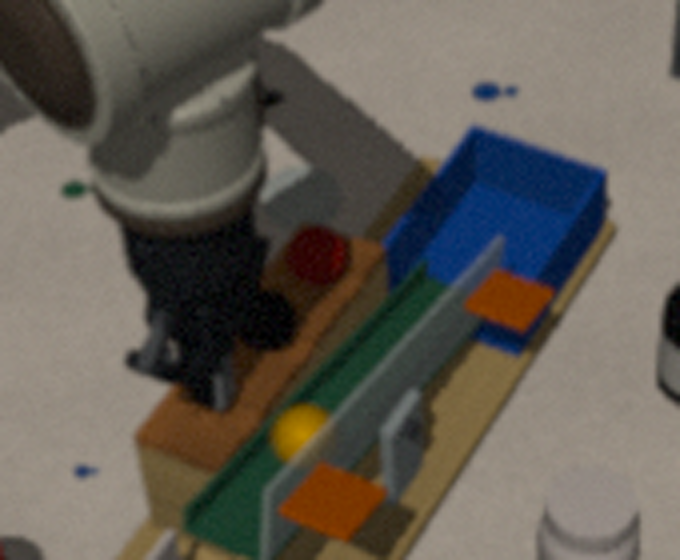

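The yellow ball at (300,433) is in the trough and starting to roll, with red and black still seated. I'll back off and up and let it roll.

Request:
arm_command --motion '[{"offset": [0,0,-0.01],"rotation": [0,0,0],"claw": 0},{"offset": [0,0,-0.025],"rotation": [0,0,0],"claw": 0},{"offset": [0,0,-0.03],"rotation": [0,0,0],"claw": 0},{"offset": [0,-0.03,0],"rotation": [0,0,0],"claw": 0},{"offset": [0,-0.04,0],"rotation": [0,0,0],"claw": 0},{"offset": [0,-0.03,0],"rotation": [0,0,0],"claw": 0},{"offset": [0,0,0],"rotation": [0,0,0],"claw": 0},{"offset": [0,0,0],"rotation": [0,0,0],"claw": 0},{"offset": [0,0,0],"rotation": [0,0,0],"claw": 0},{"offset": [0,0,0],"rotation": [0,0,0],"claw": 0},{"offset": [0,0,0],"rotation": [0,0,0],"claw": 0},{"offset": [0,0,0],"rotation": [0,0,0],"claw": 0}]'

```text
time_s: 9.7
eef_pos: [0.3835, -0.0529, 0.3926]
eef_rot: [0.506, -0.494, 0.493, -0.506]
wrist_force: [-0.7, 0.5, 0.1]
grip_width: 0.0
```

Request:
arm_command --motion '[{"offset": [0,0,0],"rotation": [0,0,0],"claw": 0},{"offset": [0,0,0],"rotation": [0,0,0],"claw": 0},{"offset": [0,0,0],"rotation": [0,0,0],"claw": 0},{"offset": [0,0,0],"rotation": [0,0,0],"claw": 0},{"offset": [0,0,0],"rotation": [0,0,0],"claw": 0},{"offset": [0,0,0],"rotation": [0,0,0],"claw": 0},{"offset": [0,0,0],"rotation": [0,0,0],"claw": 0},{"offset": [0,0,0],"rotation": [0,0,0],"claw": 0}]'

```text
time_s: 10.7
eef_pos: [0.3835, -0.0529, 0.3927]
eef_rot: [-0.506, 0.494, -0.493, 0.506]
wrist_force: [0.1, 0.1, -0.3]
grip_width: 0.0002
```

```bash
cat > chk.py <<'E'
from q import *
import sys
for k in range(2):
 for n,bx in(("scene",(140,100,320,300)),("top",(130,160,400,260))):
  i,D=arm.get_image(n)
  if n=="scene":I=i
  for nm,lo,hi in(("or",(5,150,100),(14,255,255)),("ye",(18,150,60),(32,255,255)),("red",(0,150,50),(4,255,255))):
   for s,c,m in blobs(i,lo,hi,bx,40):
    p=atd(n,*c,np.median(D[m]));print(n,nm,s[4],p.round(4),"sorter",(M.T@(p[:2]-t)).round(4))
cv2.imwrite(sys.argv[1],cv2.resize(I[100:300,130:310],None,fx=3,fy=3,interpolation=cv2.INTER_CUBIC)[:,:,::-1])
print(arm.observe()["time_s"],arm.observe()["wrist_force"])
E
python3 chk.py pics/a6.png
```

```text
scene or 189 [0.5546 0.1386 0.0848] sorter [0.0531 0.1223]
scene or 124 [ 0.4222 -0.0492  0.1068] sorter [-0.0842 -0.0621]
scene or 49 [ 0.4433 -0.0209  0.1089] sorter [-0.0623 -0.0343]
scene or 294 [ 0.5606 -0.0948  0.137 ] sorter [ 0.053  -0.1112]
scene ye 125 [0.507  0.2626 0.0484] sorter [0.0088 0.2474]
scene red 140 [0.45   0.0718 0.1362] sorter [-0.0533  0.0581]
top or 519 [ 0.5601 -0.0933  0.1364] sorter [ 0.0525 -0.1097]
top or 416 [0.5546 0.14   0.0846] sorter [0.0531 0.1236]
top ye 220 [0.5028 0.2664 0.0513] sorter [0.0046 0.2514]
top red 263 [0.4447 0.077  0.1409] sorter [-0.0584  0.0635]
scene or 188 [0.5549 0.1382 0.0854] sorter [0.0534 0.1218]
scene or 185 [ 0.4344 -0.0541  0.1101] sorter [-0.0721 -0.0672]
scene or 49 [ 0.4433 -0.0217  0.1092] sorter [-0.0624 -0.0351]
scene or 295 [ 0.5603 -0.094   0.1361] sorter [ 0.0527 -0.1105]
scene ye 126 [0.5071 0.2626 0.0482] sorter [0.0088 0.2475]
scene red 130 [0.4491 0.0717 0.1369] sorter [-0.0541  0.0581]
top or 517 [ 0.5601 -0.0933  0.1363] sorter [ 0.0526 -0.1098]
top or 414 [0.5548 0.14   0.0842] sorter [0.0533 0.1236]
top ye 221 [0.5028 0.2665 0.0512] sorter [0.0046 0.2515]
top red 254 [0.4447 0.0768 0.1414] sorter [-0.0584  0.0633]
10.9 [-0.62201784  0.59511867 -0.31432732]
```

View pics/a6.png

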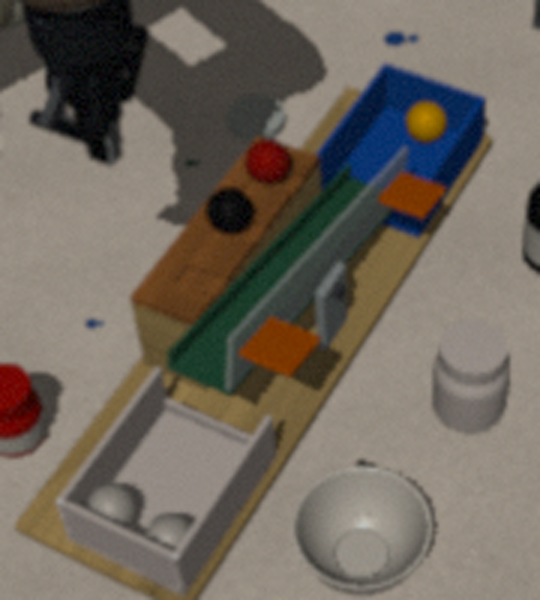

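The yellow ball is at rest in the blue tray at (426,120), red and black are seated, and the gate is at its stop. I'm handing the job in.

```bash
python3 -c "
from cell import arm
print(arm.close_job())"
```

```text
the job is handed in; nothing more can be done
None
```

The yellow ball is resting in the blue tray, and I handed the job in at about 10.9 s. I pressed the raised orange tab down with the closed fingertips until the gate hit its stop (about 27 N on the wrist). I then pushed the yellow ball slowly off its seat, and it rolled into the blue tray by itself.

**Last checks before handing in:**
- **Gate:** the tilt works out to about -0.22 rad from the tab heights of 0.085 m and 0.136 m, and it did not change after the ball rolled.
- **Yellow ball:** it lies at sorter x ≈ 5 mm, y ≈ 250 mm and had moved no more than about 0.1 mm between two pictures about 0.1 s apart.
- **Red and black balls:** both are still on their seats. Red measures within 1 mm of its start in the top view; black I only checked by eye.
- **Other things on the table:** the red tub, jar, bowl and white balls look unmoved in the last picture. The paint bottle and tin lid are only partly in view there, and I did not measure any of these.
- **Arm:** it is clear of everything, and the wrist force is down to sensor noise (under 1 N).

No check failed. The top and scene cameras differed by 4 to 6 mm on the balls, because each sees a different side of them. The fit of the sorter's position left errors of about 2 mm.

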